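# Return a pile of measured samples to their lot trays

## Task

The four steel parts stacked on the bench have been measured: take the stack apart one part at a time from the top down, and put each part back, lying flat, in the empty pocket of its own lot tray, the one whose other pocket holds parts of the same kind. Set every part down without dropping it, and do not push or knock over the loupe and the square gauge block that stand between the trays.

Things in the scene. Friction and masses are not known exactly. Their poses are not given: they have to be found in the camera images.
- bush_mid (a point): centre (half-way up) of the round bush, the top part of the stack: a plain steel ring standing on end, 32 mm outside and 21 mm bore diameter, 22 mm high; z is its axis, up. It rests on the hexagon spacer
- hex_mid (a point): centre (half-way up) of the hexagon spacer, second from the top: a steel hexagon prism lying flat, 41 mm across flats (47 mm across corners), 20 mm high, with a 19 mm bore; its x axis, and those 60 and 120 degrees from it, stand square on a pair of flats; z up. It rests on the gear
- gear_mid (a point): centre (half-way up) of the spur gear, third from the top: a steel gear lying flat, 60 mm over its 26 teeth, 15 mm thick, with an 18 mm bore; z is its axis, up. It rests on the square flange
- flange_mid (a point): centre (half-way up) of the square flange at the bottom of the stack, lying on the bench: a steel plate 64 x 64 mm, 16 mm thick, with a 26 mm bore and four small bolt holes; x and y stand square on its sides, z up. Each part of the stack may lie up to 2 mm off the middle of the one below and be turned on it
- pocket_bush (a point): middle of the floor (3 mm above the bench) of the empty pocket of the black lot tray whose other pocket holds three round bushes in a row. Tray fixed, 168 x 120 x 10 mm; two pockets side by side along this point's x, each 78 (x) x 112 mm (y), flat floor; walls and divider 4 mm thick, 7 mm above the floor. Middle of the full pocket: 82 mm towards +x of this point; z up
- pocket_hex (a point): middle of the floor (3 mm above the bench) of the empty pocket of the black lot tray whose other pocket holds two hexagon spacers in a row. Tray fixed, 168 x 120 x 10 mm; two pockets side by side along this point's x, each 78 (x) x 112 mm (y), flat floor; walls and divider 4 mm thick, 7 mm above the floor. Middle of the full pocket: 82 mm towards -x of this point; z up
- pocket_gear (a point): middle of the floor (3 mm above the bench) of the empty pocket of the black lot tray whose other pocket holds one spur gear. Tray fixed, 168 x 120 x 10 mm; two pockets side by side along this point's x, each 78 (x) x 112 mm (y), flat floor; walls and divider 4 mm thick, 7 mm above the floor. Middle of the full pocket: 82 mm towards +x of this point; z up
- pocket_flange (a point): middle of the floor (3 mm above the bench) of the empty pocket of the black lot tray whose other pocket holds one square flange. Tray fixed, 168 x 120 x 10 mm; two pockets side by side along this point's x, each 78 (x) x 112 mm (y), flat floor; walls and divider 4 mm thick, 7 mm above the floor. Middle of the full pocket: 82 mm towards -x of this point; z up
- loupe_mid (a point): centre (half-way up) of a small black loupe, 24 mm diameter and 33 mm high, standing on the bench between trays; to be left alone
- gauge_mid (a point): centre (half-way up) of a square steel gauge block, 24 x 24 mm and 40 mm high, standing on the bench between trays; to be left alone
There are look-alikes about, which are no part of the job. Leave any purple look-alike of the part that bears bush_mid alone. Leave any white look-alike of the part that bears pocket_flange alone.

How it is judged:
By the outcome, as a careful person would: the job done as asked, in the order asked, and still so for the second after the job is handed in, with the robot touching nothing.
It also fails if it takes over 120 s, if anything falls off the work surface, if the arm or the gripper's body presses on something with over 40 N, if the wrist force passes 120 N, or if a joint passes its speed limit or range.

## Robot

A 7-joint arm with a two-finger parallel gripper is mounted at the origin on the work surface. World frame = base frame: x ahead of the robot, y to its left, z up, the work surface at z = 0. Lengths are in m, angles in rad, forces in N, time in s.
With the tool pointing down it reaches from about 0.4 to 0.85 m from the base axis. Payload 10.4 kg.
Tool frame: the origin (TCP) lies at the very end of the fingers, on their centre line; the grasp point (between the pads) lies 19 mm behind it; z points along the fingers, y is the line along which they close (so a half turn about z gives the same grasp; the last joint's range is limited). The gripper opens to 85 mm and grips with 20 to 120 N. Pads are 22 mm wide; open, the fingers measure 114 mm over their backs; the gripper's body (76 mm by 85 mm) begins 54 mm behind the grasp point. The pads swing forward as they close: fully open they stand 13 mm farther back than shut.
Start: joints at [-1.246, 0.332, -0.065, 1.46, 0.022, 1.35, -0.088], TCP at [0.213, 0.588, 0.231] pointing down, gripper open.
Joint ranges: [-2.6, 2.6], [-0.5, 2.12], [-1.47, 1.34], [0.16, 2.42], [-1.27, 4.41], [0.06, 2.06], [-2.6, 2.6]. Speed limits (rad/s): [2.22, 2.22, 2.79, 2.79, 3.14, 3.14, 3.14].

## Interface

Orientations are given as a 3x3 rotation matrix whose columns are the frame's x, y, z axes.
In Python, from bench import env, kin, viewer, hand_in, spotter gives the robot as it stands. Calls block until the motion is done:
- env.move_ptp(position, orientation): joint-space move of the TCP to a pose.
- env.move_linear(position, rate=0.15, ori=None): straight line of the TCP; ori=None keeps the orientation; rate is the mean speed in m/s.
- env.movej(angles): joint-space move.
- env.move_gripper(opening, force=None): finger opening in m; force is the grip in N (None keeps the last); returns when the fingers have stopped.
- env.pause(seconds).
- kin.solve_ik(position, orientation): joint angles nearest the present ones, or None.
- env.get_state(): the state.
- viewer.snapshot(name): name is "side" or "top"; returns a dict with "img" (420x560x3 uint8, red, green, blue), "mtx" (3x3 intrinsics, pixels), "R" (3x3) and "t" (3): a world point X has camera coordinates R X + t. Camera axes: x right, y down, z forward; pixel columns grow to the right and rows downward; lengths in m; the calibration is good to about 2 mm. A picture is of the moment at which its call begins. There is no depth.
A pose or a line that the arm cannot do raises env.MotionError and nothing moves.
- hand_in(): hands the job in; it is judged then, once.
Trained networks look in a picture, given as the dict that the camera call returned (one of the last four; its "shot" number tells which), for a name from the list of things; names that differ only in an ending like _2 or _b are one class to them, and where a whole thing is asked for, a point or a joint stands for the part that bears it (a point fixed in the world has none). Each returns a list of dicts, best first, with "score" (0 to 1); they miss things now and then, are a little off and sometimes report something else, mostly with a low value. They report only what shows in the picture. A call takes as long as a camera call. They do not tell look-alikes from the thing itself.
- spotter.cut_out(thing, picture): "pixels" (420x560 bool, what is visible of it).
- spotter.mark_of(thing, picture): "centre" ([x, y, z] in m, in world coordinates, good to about 4 mm: a listed point, or the origin of a listed thing).
The state is a dict: "time_s": time; "joint_pos": joint angles; "joint_velocities": joint speeds; "joint_torque": joint torques, N m; "tcp_pos": TCP position; "tcp_rot": TCP orientation; "force": force on the tool from outside, world axes, zero at the start; "torque": the same for the moment, N m; "opening": finger opening in m; "grasp_force": force on a finger pad.
Only numpy, scipy, OpenCV 4.12 (cv2) and the standard library are available. Lean on these libraries where they do the work, as an engineer would, in place of code of your own. Each camera call takes 0.05 s, during which the arm holds its last target. There are 200 camera calls.

## Working session

There is one attempt and no reset: what is moved stays moved. The work goes in short steps, each a Python script; the robot and the scene stay as the last script left them, time stands still between calls to the robot, and variables do not carry over. Pictures are saved under pics/ and viewed, at most 14 in all, crops included, and the job is handed in when it is done.

```bash
ls; mkdir -p pics; python3 - <<'E'
from bench import env,kin,viewer,spotter
import cv2,numpy as np
for n in("top","side"):
    p=viewer.snapshot(n); cv2.imwrite(f"pics/{n}0.png",p["img"][:,:,::-1])
    print(n,p["mtx"].round(1).tolist(),p["R"].round(3).tolist(),p["t"].round(3).tolist())
    for t in "bush_mid hex_mid gear_mid flange_mid pocket_bush pocket_hex pocket_gear pocket_flange loupe_mid gauge_mid".split():
        print(t,[(d["centre"] if isinstance(d["centre"],list) else d["centre"].round(3).tolist(),round(d["score"],2)) for d in spotter.mark_of(t,p)[:4]])
print(env.get_state()["time_s"])
E
```

```text
pics
top [[472.4, 0.0, 278.4], [0.0, 472.4, 208.4], [0.0, 0.0, 1.0]] [[0.024, -1.0, -0.011], [-0.991, -0.022, -0.13], [0.13, 0.014, -0.991]] [-0.008, 0.43, 1.062]
bush_mid [([0.4377, 0.2036, 0.0127], 0.66), ([0.5233, 0.1893, 0.0626], 0.59)]
hex_mid [([0.521, 0.1891, 0.0386], 0.61)]
gear_mid [([0.5643, -0.3621, 0.0046], 0.68), ([0.5232, 0.1816, 0.0227], 0.52)]
flange_mid [([0.5229, 0.1872, 0.0093], 0.84)]
pocket_bush [([0.4563, 0.0065, 0.0032], 0.7)]
pocket_hex [([0.5639, -0.3599, 0.0059], 0.75)]
pocket_gear [([0.475, 0.3661, 0.0018], 0.63)]
pocket_flange [([0.5947, -0.1879, 0.0041], 0.93), ([0.3398, -0.1982, -0.0], 0.68), ([0.5648, -0.3593, 0.0065], 0.36)]
loupe_mid [([0.5276, -0.0931, 0.0187], 0.42)]
gauge_mid [([0.5221, 0.0908, 0.0232], 0.62)]
side [[420.8, 0.0, 281.0], [0.0, 420.8, 205.7], [0.0, 0.0, 1.0]] [[-0.988, -0.156, -0.022], [-0.059, 0.496, -0.866], [0.145, -0.854, -0.499]] [0.444, 0.071, 0.914]
bush_mid [([0.4386, 0.2053, 0.009], 0.79), ([0.5175, 0.1866, 0.0604], 0.59)]
hex_mid [([0.477, 0.3721, 0.0066], 0.69), ([0.521, 0.1892, 0.0437], 0.63)]
gear_mid [([0.5651, -0.363, 0.0032], 0.68), ([0.5199, 0.1867, 0.0223], 0.52)]
flange_mid [([0.5219, 0.1849, 0.008], 0.67)]
pocket_bush [([0.4565, 0.0074, 0.002], 0.58)]
pocket_hex [([0.5631, -0.3596, 0.0034], 0.8)]
pocket_gear [([0.4729, 0.3712, 0.0055], 0.75)]
pocket_flange [([0.3394, -0.195, 0.0024], 0.91), ([0.5938, -0.1868, -0.0], 0.57)]
loupe_mid [([0.5268, -0.0917, 0.0172], 0.62)]
gauge_mid [([0.5238, 0.0906, 0.0231], 0.83)]
1.1
```

```bash
python3 - <<'E'
import cv2
for n in("top","side"):
    i=cv2.imread(f"pics/{n}0.png"); cv2.imwrite(f"pics/{n}0b.png",cv2.resize(i,(784,588),interpolation=cv2.INTER_CUBIC))
E
```

```text
(no output)
```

View pics/top0.png

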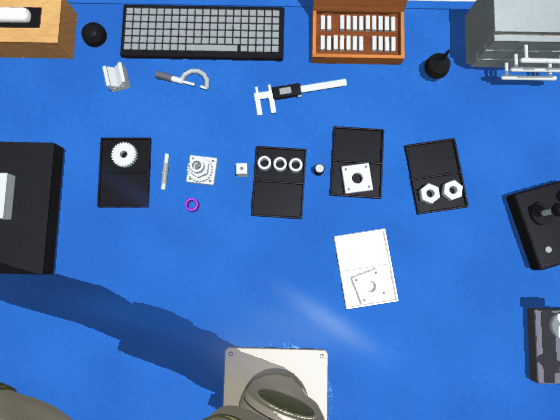

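View pics/side0.png

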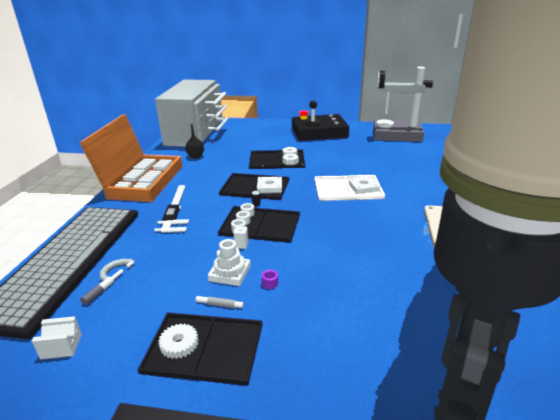

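Top view: the stack is at about (201,170). The gear tray is at (125,172), the bush tray at (279,183), the flange tray at (357,162) and the hex tray at (436,176). The white decoy tray is at (366,268) and the purple ring at (192,205). The side view agrees, with the stack at (229,260). Next I fit the tray rectangles and the orientation of the parts.

```bash
cat > h.py <<'E'
from bench import env,kin,viewer,spotter,hand_in
import cv2,numpy as np
def bp(p,uv,z):
    uv=np.atleast_2d(uv).astype(float); d=np.c_[uv,np.ones(len(uv))]@np.linalg.inv(p["mtx"]).T@p["R"]
    c=-p["R"].T@p["t"]; return c+d*((z-c[2])/d[:,2])[:,None]
def tri(pa,ua,pb,ub):
    P=[p["mtx"]@np.c_[p["R"],p["t"]] for p in(pa,pb)]
    X=cv2.triangulatePoints(P[0],P[1],np.float64(ua).reshape(2,1),np.float64(ub).reshape(2,1))[:,0]; return X[:3]/X[3]
def trays(p,z=.010):
    """black trays: centre, long axis angle (world) at rim height"""
    m=(p["img"].max(2)<60).astype(np.uint8); n,l,s,c=cv2.connectedComponentsWithStats(m); out=[]
    for k in range(1,n):
        if s[k,4]<500: continue
        cn=cv2.findContours((l==k).astype(np.uint8),0,2)[0][0].reshape(-1,2)
        w=bp(p,cn,z)[:,:2]; r=cv2.minAreaRect((w*1000).astype(np.float32))
        if 150<max(r[1])<185 and 100<min(r[1])<135:
            b=cv2.boxPoints(r); e=[b[1]-b[0],b[2]-b[1]]; e=max(e,key=np.linalg.norm); e=e*np.sign(e[0])
            out.append((np.array(r[0])/1000,np.arctan2(e[1],e[0]),np.round(r[1],1)))
    return out
E
python3 - <<'E'
from h import *
ps={}
for n in("top","side"):
    p=ps[n]=viewer.snapshot(n)
    for c,a,s in trays(p): print(n,"tray",c.round(4),np.degrees(a).round(1),s, [ (c+k*.041*np.array([np.cos(a),np.sin(a)])).round(4).tolist() for k in(-1,1)])
H=dict(bush_mid=.073,hex_mid=.051,gear_mid=.031,flange_mid=.016)
for t,z in H.items():
    ctr={}
    for n in ps:
        for d in spotter.cut_out(t,ps[n])[:3]:
            m=d["pixels"].astype(np.uint8)
            cn=max(cv2.findContours(m,0,1)[0],key=len).reshape(-1,2); w=bp(ps[n],cn,z)[:,:2]
            r=cv2.minAreaRect((w*1000).astype(np.float32)); print(n,t,round(d["score"],2),m.sum(),np.round(r[0],1),np.round(r[1],1),round(r[2],1))
S=np.array([.522,.187])
for n,z in(("top",.05),("side",.04)):
    p=ps[n]; q=p["mtx"]@(p["R"]@np.array([*S,z])+p["t"]); u,v=(q[:2]/q[2]).astype(int); print(n,u,v)
    c=p["img"][v-30:v+30,u-40:u+40,::-1]; cv2.imwrite(f"pics/{n}_st.png",cv2.resize(c,None,fx=10,fy=10,interpolation=2))
E
```

```text
top tray [ 0.5487 -0.1801] -2.4 [117.6 166.6] [[0.5077, -0.1784], [0.5896, -0.1818]]
top tray [0.5125 0.3722] 1.2 [165.  119.4] [[0.4715, 0.3713], [0.5535, 0.3731]]
top tray [ 0.5201 -0.3658] 9.8 [165.3 119.2] [[0.4797, -0.3728], [0.5606, -0.3589]]
top tray [0.5    0.0047] -2.6 [117.  159.4] [[0.459, 0.0066], [0.5409, 0.0029]]
top tray [ 0.4063 -0.6183] 16.8 [183.4 132.2] [[0.367, -0.6301], [0.4455, -0.6064]]
side tray [ 0.5188 -0.3543] 6.4 [161.9 121.6] [[0.4781, -0.3588], [0.5596, -0.3497]]
side tray [0.5135 0.3779] 1.2 [166.1 123.5] [[0.4725, 0.3771], [0.5545, 0.3788]]
top bush_mid 0.63 115 [428.2 195.2] [32.  26.5] 46.9
side bush_mid 0.78 265 [518.1 202.6] [31.5 57.7] 16.3
side bush_mid 0.56 277 [424.2 279.6] [27.  46.4] 9.4
top hex_mid 0.66 165 [514.7 182. ] [38.3 43.3] 52.9
top hex_mid 0.16 189 [509.9 158.8] [22.7 62.9] 84.0
side hex_mid 0.72 253 [516.4 207.8] [42.1 49.2] 13.9
top gear_mid 0.66 210 [512.  184.7] [49.  58.7] 24.2
side gear_mid 0.74 289 [514.2 205. ] [58.6 50.3] 22.5
top flange_mid 0.84 191 [516.5 163.3] [23.1 63.9] 80.9
side flange_mid 0.8 425 [521.1 193.9] [82.6 72.8] 84.3
top 198 165
side 228 256
```

View pics/top_st.png

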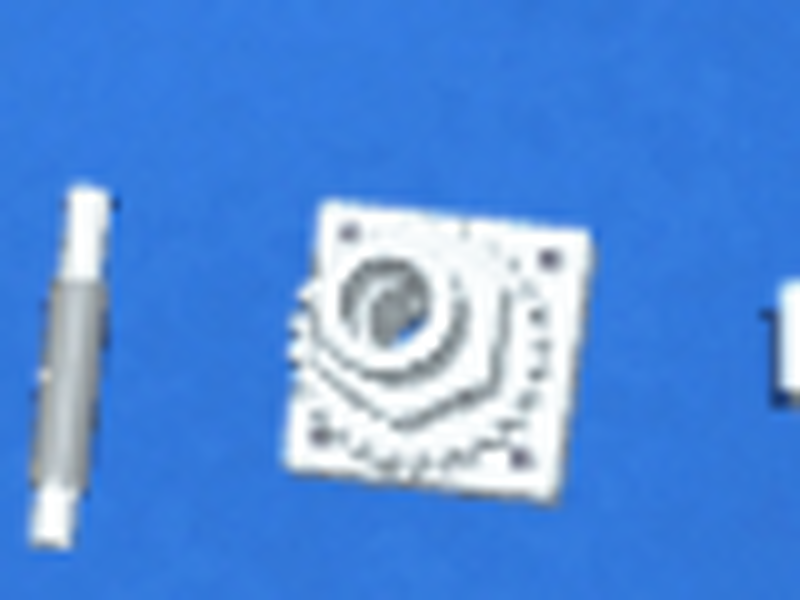

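View pics/side_st.png

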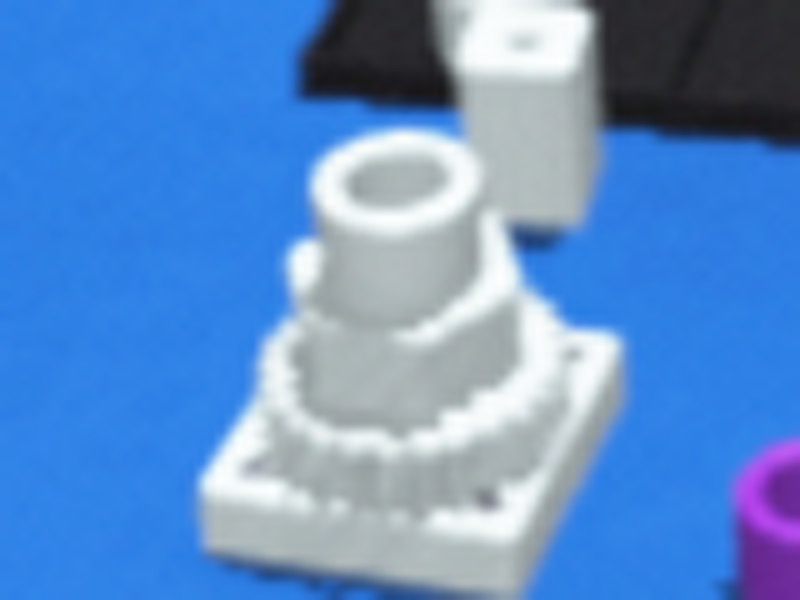

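The bush bore is at top px (196.5,165) and side px (227.5,243.8). The hex flat normal points about 81° (world) and the flange side normal about 83°. I'll triangulate these and take the bush.

```bash
cat >> h.py <<'E'
POCK=dict(gear=(.4738,.370,1.2),bush=(.457,.0067,-2.6),flange=(.5925,-.1845,-2.4),hex=(.563,-.3595,9.8))
def ori(deg): # tool down, tool y along world angle deg (best half turn for the last joint)
    a=np.radians(deg); y=np.array([np.cos(a),np.sin(a),0]); 
    y0=env.get_state()["tcp_rot"][:,1]; y=y if y@y0>0 else -y
    z=np.array([0,0,-1.]); return np.c_[np.cross(y,z),y,z]
def st(tag):
    s=env.get_state(); print(tag,"t%.1f"%s["time_s"],np.round(s["tcp_pos"],4),"F",np.round(s["force"],1),"open %.4f grip %.1f"%(s["opening"],s["grasp_force"])); return s
HI=.17
def grab(x,y,z,deg,pre,force=60):
    """straddle the part at tip height z, close, lift"""
    R=ori(deg); env.move_gripper(pre); env.move_ptp([x,y,HI],R); env.move_linear([x,y,z+.03],.15); env.move_linear([x,y,z],.05)
    st("down"); env.move_gripper(0.0,force); st("closed"); env.move_linear([x,y,z+.005],.03); st("lift5"); env.move_linear([x,y,HI],.15); return st("lifted")
def place(name,z,open_to):
    """carry to pocket, lower to tip height z (part on the floor there) feeling for contact, release"""
    x,y,a=POCK[name]; R=ori(a+90); env.move_linear([x,y,HI],.22,ori=R); env.move_linear([x,y,z+.012],.15); env.pause(.2)
    f0=st("above")["force"][2]
    zz=z+.004
    while zz>z-.004:
        env.move_linear([x,y,zz],.02); df=env.get_state()["force"][2]-f0
        if df>2.5: break
        zz-=.0005
    st("touch df %.1f"%df); env.move_gripper(open_to); env.pause(.2); env.move_linear([x,y,z+.03],.06); env.move_linear([x,y,HI],.2); st("done")
E
python3 - <<'E'
from h import *
a=viewer.snapshot("top");b=viewer.snapshot("side")
X=tri(a,(196.5+.5,165),b,(227.5,243.8)); print("bush top",X.round(4), bp(a,(196.5,165),.073).round(4),bp(b,(227.5,243.8),.073).round(4))
print("flange",bp(a,(201.9,170.1),.016).round(4))
# flange near/lower corners both views
print("fl corner",tri(a,(158+28.7,135+47),b,(188+62,226+34)).round(4),tri(a,(158+32,135+20),b,(188+52,226+51.5)).round(4),tri(a,(186.7,182),b,(240,277.5)).round(4))
s=env.get_state();print(s["tcp_rot"].round(2).tolist())
for n,(x,y,d) in POCK.items(): print(n,kin.solve_ik([x,y,.02],ori(d+90)))
E
```

```text
bush top [0.5198 0.1871 0.0706] [[0.5184 0.1877 0.073 ]] [[0.5197 0.1902 0.073 ]]
flange [[0.519  0.1853 0.016 ]]
fl corner [0.4781 0.2109 0.0559] [0.5278 0.2119 0.0187] [0.4906 0.2195 0.0187]
[[-0.94, 0.34, 0.0], [0.34, 0.94, 0.0], [0.0, 0.0, -1.0]]
gear [-0.77831041  0.47888066  0.04872778  1.73542313 -0.02804488  0.92796312
  0.87349835]
bush [-0.61633761  0.23303989  0.54798652  2.12878131 -0.16533843  0.81977136
  1.55833422]
flange [-0.26662661  0.5998911   0.64877126  1.7071694  -0.42356568  0.97895826
  2.06792301]
hex [ 0.8344439   0.65262876 -0.46362222  1.51766414  0.31900823  1.04695237
  2.03443948]
```

```bash
python3 - <<'E'
from h import *
s=grab(.5192,.1878,.0535,82,.06,50)
p=viewer.snapshot("side"); cv2.imwrite("pics/s1.png",p["img"][:,:,::-1])
if s["opening"]>.028: place("bush",.0035+.0025,.05)
E
```

```text
down t5.4 [0.5193 0.1878 0.0536] F [-0.6  0.4  0.2] open 0.0597 grip 0.0
closed t5.8 [0.5195 0.1879 0.0541] F [-0.8 -0.9  5.7] open 0.0305 grip 49.3
lift5 t6.1 [0.5193 0.1878 0.0586] F [ 0.6 -0.7 -2.2] open 0.0302 grip 49.4
lifted t7.0 [0.5187 0.1876 0.169 ] F [-0.2 -0.7 -1.3] open 0.0305 grip 49.5
above t9.4 [0.4575 0.0068 0.0186] F [ 0.5 -0.9 -1.2] open 0.0305 grip 49.5
touch df 4.5 t12.0 [0.4571 0.0067 0.0061] F [-1.2 -0.4  3.3] open 0.0305 grip 49.8
done t14.0 [0.4563 0.0066 0.1688] F [0.3 0.1 0.3] open 0.0500 grip 0.0
```

```bash
cat >> h.py <<'E'
def crop(n,tag,c,z,w=40,h=30,f=10):
    p=viewer.snapshot(n); q=p["mtx"]@(p["R"]@np.array([*c,z])+p["t"]); u,v=(q[:2]/q[2]).astype(int)
    i=p["img"][v-h:v+h,u-w:u+w,::-1]; print(n,"crop origin",u-w,v-h)
    return p,cv2.resize(i,None,fx=f,fy=f,interpolation=2)
E
python3 - <<'E'
from h import *
env.move_linear([.44,-.2,.22],.25)
a,i=crop("top","",(.519,.187),.04,20,30,10)
b,j=crop("top","",(.49,.007),.01,20,30,10)
cv2.imwrite("pics/a1.png",np.hstack([i,j]))
for n in("top","side"):
    p=viewer.snapshot(n)
    for t in("hex_mid","bush_mid"): print(n,t,[(np.round(d["centre"],4).tolist(),round(d["score"],2)) for d in spotter.mark_of(t,p)])
st("")
E
```

```text
top crop origin 179 137
top crop origin 257 154
top hex_mid [([0.52, 0.1895, 0.0364], 0.72)]
top bush_mid [([0.4384, 0.2054, 0.017], 0.5), ([0.4612, 0.0055, 0.0102], 0.46)]
side hex_mid [([0.5191, 0.1878, 0.0417], 0.83)]
side bush_mid [([0.4377, 0.2065, 0.013], 0.67)]
 t15.4 [ 0.4401 -0.1997  0.22  ] F [ 0.8  1.  -0.2] open 0.0500 grip 0.0
```

View pics/a1.png

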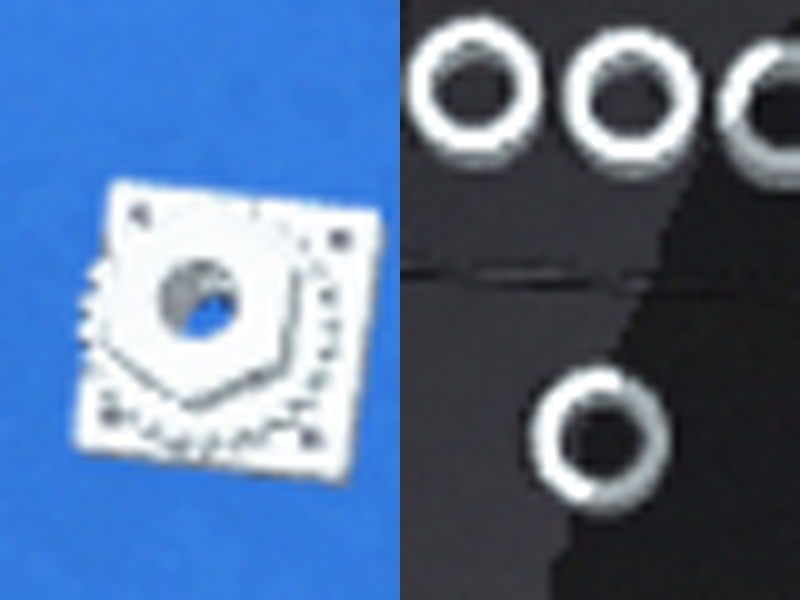

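The bush stands flat in its pocket (crop px (600,440)). The hex bore is at about (198.8,166.8), with its flat normal at 80.5°.

```bash
python3 - <<'E'
from h import *
a=viewer.snapshot("top"); c=bp(a,(198.8,166.8),.051)[0]; print(c)
s=grab(c[0]*.6+.5195*.4,c[1],.0335,80.5,.065,60)
if s["opening"]>.036: place("hex",.0055,.06)
env.move_linear([.44,-.2,.22],.25)
a,i=crop("top","",(.519,.187),.03,20,30,10)
b,j=crop("top","",(.53,-.36),.01,20,30,10)
cv2.imwrite("pics/a2.png",np.hstack([i,j]))
for n in("top","side"):
    p=viewer.snapshot(n)
    for t in("gear_mid","flange_mid"): print(n,t,[(np.round(d["centre"],4).tolist(),round(d["score"],2)) for d in spotter.mark_of(t,p)])
st("")
E
```

```text
[0.51920978 0.18645706 0.051     ]
down t18.8 [0.5194 0.1865 0.0335] F [-0.9  0.8  0.6] open 0.0651 grip 0.0
closed t19.1 [0.5198 0.1867 0.0344] F [-1.   0.   5.1] open 0.0396 grip 60.1
lift5 t19.5 [0.5193 0.1864 0.0386] F [-0.   0.9 -1.9] open 0.0399 grip 60.1
lifted t20.5 [0.5187 0.1862 0.1689] F [ 0.3 -0.4 -2.6] open 0.0396 grip 60.1
above t24.5 [ 0.5634 -0.3598  0.0183] F [-0.1 -0.4 -2.7] open 0.0398 grip 60.2
touch df 7.9 t26.8 [ 0.563  -0.3595  0.0065] F [-2.3  1.6  5.2] open 0.0399 grip 60.9
done t28.8 [ 0.5625 -0.359   0.1685] F [-0.1  0.6  0.2] open 0.0600 grip 0.0
top crop origin 180 138
top crop origin 412 140
top gear_mid [([0.4772, 0.37, 0.0018], 0.56)]
top flange_mid [([0.5213, 0.1871, 0.008], 0.7)]
side gear_mid [([0.5226, 0.1841, 0.024], 0.64)]
side flange_mid [([0.5223, 0.1852, 0.012], 0.67), ([0.592, -0.1867, -0.0036], 0.17)]
 t30.2 [ 0.44   -0.2003  0.2198] F [ 0.5 -0.4  0.9] open 0.0600 grip 0.0
```

View pics/a2.png

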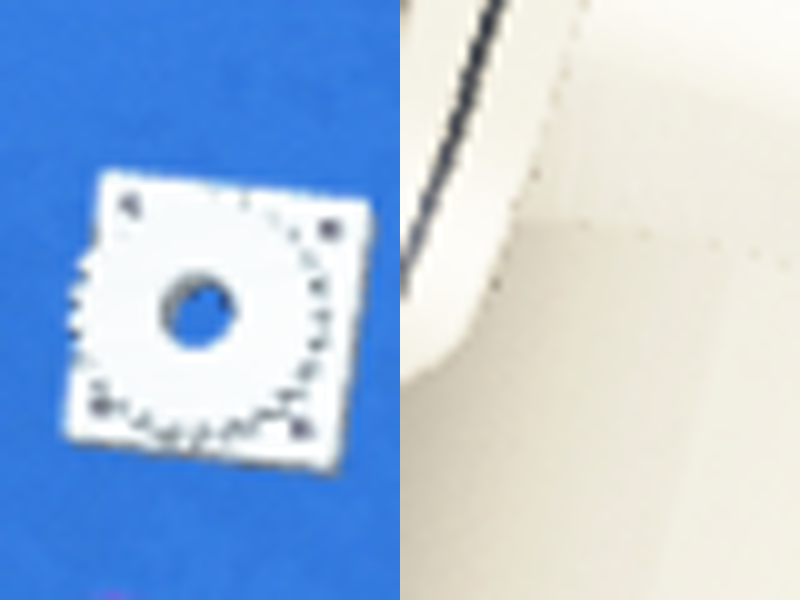

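The stack now shows the gear (bore at px (199.9,169.1)) on an unmoved flange. The hex tray is hidden by the arm, so I'll check it later. Next is the gear.

```bash
python3 - <<'E'
from h import *
a=viewer.snapshot("top"); c=bp(a,(199.9,169.1),.031)[0]; print(c)
s=grab(c[0]*.7+.521*.3,c[1],.0178,83,.078,70)
if s["opening"]>.054: place("gear",.003+.0018,.074)
env.move_linear([.42,.05,.25],.25)
a,i=crop("top","",(.519,.187),.03,20,30,10)
b,j=crop("top","",(.53,-.36),.01,20,30,10)
b,k=crop("top","",(.50,.37),.01,20,30,10)
cv2.imwrite("pics/a3.png",cv2.resize(np.hstack([i,j,k]),(800,400)))
st("")
E
```

```text
[0.51815532 0.1873986  0.031     ]
down t33.7 [0.5191 0.1874 0.0179] F [-0.1 -0.7 -0.7] open 0.0776 grip 0.0
closed t34.1 [0.5195 0.1878 0.0191] F [-4.2 -0.7 10.5] open 0.0568 grip 72.1
lift5 t34.4 [0.5189 0.1874 0.0228] F [ 0.1  0.1 -2.7] open 0.0568 grip 74.7
lifted t35.5 [0.5184 0.1872 0.1689] F [-0.3 -0.5 -2.9] open 0.0568 grip 74.8
above t37.9 [0.4742 0.3703 0.0176] F [ 1.4  0.6 -2.7] open 0.0563 grip 74.8
touch df 8.5 t40.0 [0.4738 0.37   0.0062] F [-2.5 -2.8  5.8] open 0.0569 grip 75.6
done t41.9 [0.4732 0.3695 0.1685] F [-0.5 -0.5 -0.7] open 0.0738 grip 0.0
top crop origin 180 138
top crop origin 412 140
top crop origin 104 146
 t43.6 [0.4199 0.0508 0.2496] F [-0.7  0.3  0.7] open 0.0742 grip 0.0
```

View pics/a3.png

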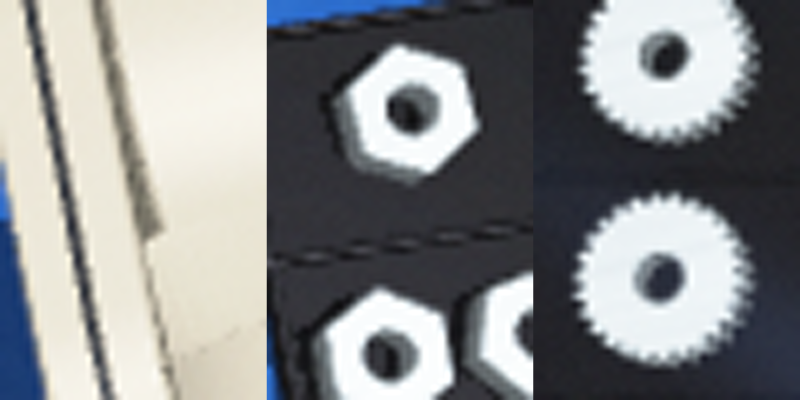

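The hex lies flat in its far pocket (crop (412,110)) and the gear in its near pocket (crop (660,278)). Last is the flange, which I'll fit with a white-mask rectangle.

```bash
python3 - <<'E'
from h import *
env.move_linear([.44,-.2,.22],.25)
a=viewer.snapshot("top")
m=(a["img"].min(2)>140).astype(np.uint8); n,l,s,c=cv2.connectedComponentsWithStats(m)
k=min(range(1,n),key=lambda k:np.hypot(*(c[k]-(202,170)))+1e3*(s[k,4]<300)); cn=cv2.findContours((l==k).astype(np.uint8),0,1)[0][0].reshape(-1,2)
r=cv2.minAreaRect((bp(a,cn,.016)[:,:2]*1000).astype(np.float32)); print(r,c[k])
x,y=np.array(r[0])/1000; assert abs(x-.519)<.006 and abs(y-.186)<.006
d=r[2]%90; d=d+90 if d<45 else d; print("deg",d)
s=grab(x+.001,y,.002,d,.078,80)
if s["opening"]>.056: place("flange",.003+.002,.074)
env.move_linear([.42,.2,.25],.25)
p=viewer.snapshot("top"); cv2.imwrite("pics/a4.png",cv2.resize(p["img"][120:300,60:480,::-1],(798,342),interpolation=2))
st("")
E
```

```text
((520.4178466796875, 186.9606475830078), (65.68289184570312, 65.17822265625), 84.35883331298828) [201.33787879 169.62121212]
deg 84.35883331298828
down t48.3 [0.5215 0.1869 0.002 ] F [0.2 0.4 0.9] open 0.0783 grip 0.0
closed t48.6 [0.5218 0.187  0.0031] F [-4.  -1.6 10. ] open 0.0617 grip 86.6
lift5 t48.9 [0.5212 0.187  0.0069] F [ 0.5  0.9 -4.2] open 0.0617 grip 87.7
lifted t50.1 [0.5208 0.1867 0.1689] F [-0.3  0.4 -5.4] open 0.0611 grip 87.7
above t53.4 [ 0.593  -0.1846  0.0178] F [-1.  -0.9 -5.1] open 0.0611 grip 87.7
touch df 4.9 t55.4 [ 0.5926 -0.1845  0.0063] F [-0.9  0.9 -0.2] open 0.0612 grip 88.1
done t57.4 [ 0.5918 -0.1842  0.1685] F [-0.2  0.8 -0.6] open 0.0740 grip 0.0
 t59.3 [0.4203 0.1991 0.2498] F [-0.3 -0.6  0.2] open 0.0740 grip 0.0
```

View pics/a4.png

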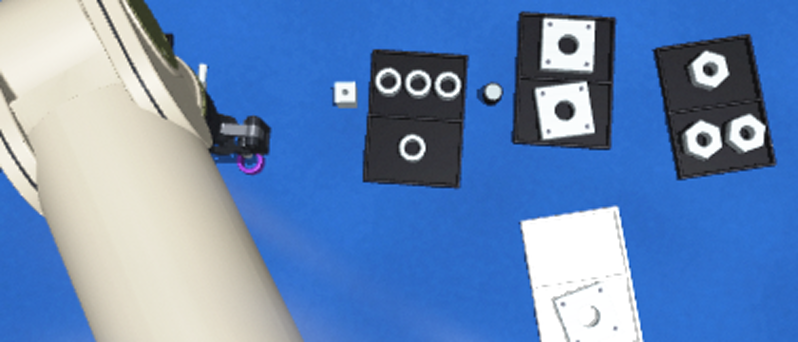

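All four parts are in their pockets. The flange is at crop (568,45), and its touch height of 6.3 mm matches the floor. The gauge block (345,95) and the loupe (492,93) still stand, so I'm handing in.

```bash
python3 -c "
from bench import hand_in
print(hand_in())"
```

```text
the job is handed in; nothing more can be done
None
```

I took the stack apart from the top down, set the bush, hex spacer, gear and flange flat in the empty pockets of their own trays, left the loupe and gauge block standing, and handed the job in at about 59 s; no verdict came back.

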